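# Slide the plaster box onto the check-weigher

### The job

Weigh the box of plaster: push the white lidded box along the check-weigher's deck, down the lane between the two guide rails, until it stands wholly on the weighing plate, then move clear so that the scale can read. It may stand crooked or off the line of the lane, so set it straight as needed: neither the box nor the robot may touch either guide rail. Only push the box, never lift it or tip it, and leave the beaker, dropper bottle and jar standing where they are.

Things in the scene. Friction and masses are not known exactly. Their poses are not given: they have to be found in the camera images.
- plaster_box: white plastic box with a lid, loose, 0.3 to 0.6 kg, on the deck before the lane. Body tapers: 100 x 132 mm (its x, y) at the top, foot 90 x 118; lid, 78 to 92 mm above the underside, overhangs to 108 x 140, so upright fingers meet the lid's edge. Origin: centre of the underside, z up. Its y is to lie along the weigher's y. Slides easily: a push at the lid does not tip it
- weigher: low bench check-weigher, fixed, 180 mm (x) by 480 mm (y). Origin on the worktop under its centre; lane along its +y on the line x = 0. Grey run-on deck from y = -240 to +54 mm, top 30 mm up. Bright steel weighing plate y = +57 to +197; then an end strip, level with the deck, y = +200 to +240. Display head, up to 80 mm above the worktop, at far side, x = +67 to +145, y = +72 to +182 mm
- plate_center (a point): centre of the weighing plate's top, 127 mm along +y from the weigher's origin, 29.5 mm above the worktop unloaded. The plate is 116 mm (x) by 140 mm (y); the box is to stand centred here
- weigh_plate (a joint): how far the weighing plate has sunk on its load cell, in m: 0 unloaded, about 0.4 mm for each newton on it, at most 4 mm
- lane_mouth (a point): point on the deck's top, on the centre line, where the straight lane begins, 30 mm along +y from the weigher's origin
- deck: the fixed run-on deck, the end strip and the 3 mm lower side channels beside the plate, one with the weigher; same origin and axes as the weigher. A wall shelf hangs behind it, from 0.47 m above the worktop upward, its front edge at world x = 0.615, to the right of world y = 0.14: keep the arm clear of it
- guide_near: guide rail at the weigher's -x side, fixed: 10 mm round steel bar on two posts, top of the bar 55 mm above the worktop, knobs on the posts up to 65 mm. Inner face 56 mm from the centre line from y = +30 to +215 mm; the entry end flares out to 69 mm at y = 0. Posts and knobs lie 73 to 91 mm from the centre line. Same origin and axes as the weigher
- guide_far: the same guide rail mirrored, at the weigher's +x side. Same origin and axes as the weigher
- beaker: bystander: clear measuring beaker, 65 mm wide, 88 mm high, origin under its centre
- dropper: bystander: small white bottle with a yellow dropper tip, 24 mm wide, 76 mm high, origin under its centre
- jar: bystander: brown jar with a white lid, 52 mm wide, 48 mm high, origin under its centre
Things that resemble listed ones, but are neither listed nor needed, are in the scene too. There is more than one size of the plaster_box; the job needs the larger.

How it is judged:
On the way:
1. the box's nose is in the lane between the rails, the box straight (y of plaster_box in the frame of weigher above -0.03 m and angle between the y axis of plaster_box and the y axis of weigher, either way round below 0.15 rad), for 0.05 s.
At the end, for the whole second after the job is handed in: the box stands upright and still, wholly on the weighing plate (within 14 mm of its centre along the lane), carried by nothing else: no contact with deck, end strip or guide rails; the plate has sunk more than 1 mm under it (contact force between plaster_box and deck below 0.05 N and contact force between plaster_box and guide_near below 0.05 N and contact force between plaster_box and guide_far below 0.05 N and value of joint weigh_plate above 0.001 m and y of plaster_box in the frame of weigher between 0.113 and 0.141 m and angle between plaster_box's own z axis and vertical below 0.05 rad and linear speed of plaster_box below 0.01 m/s); the robot touches nothing.
It fails at once if a guide rail is touched by the box or the robot (more than 0.3 N) (contact force between any of guide_near, guide_far and anything else above 0.3 N).
It fails at once if the box is lifted more than 12 mm or falls off the deck (z of plaster_box in the frame of weigher above 0.042 m or z of plaster_box in the frame of weigher below 0.018 m).
It fails at once if the box is tipped by more than 12 degrees (angle between plaster_box's own z axis and vertical above 0.21 rad).
It fails at once if the beaker, the dropper bottle or the jar is moved by more than 15 mm (distance of any of beaker, dropper, jar from where it was at the start of the episode above 0.015 m).
It also fails if it takes over 64 s, if anything falls off the work surface, if the arm or the gripper's body presses on something with over 40 N, if the wrist force passes 120 N, or if a joint passes its speed limit or range.

### The arm

A 7-joint arm with a two-finger parallel gripper is mounted at the origin on a cart in front of the work surface, level with it; the furniture and walls round the work are solid. World frame = base frame: x ahead of the robot, y to its left, z up, the work surface at z = 0. Lengths are in m, angles in rad, forces in N, time in s.
With the tool pointing down it reaches from about 0.375 to 0.925 m from the base axis. Payload 3.1 kg.
Tool frame: the origin (TCP) lies between the finger pads; the fingertips stand 14 mm ahead of it and the grasp point (between the pads) lies 5 mm behind it; z points along the fingers, y is the line along which they close (so a half turn about z gives the same grasp; the last joint's range is limited). The gripper opens to 85 mm and grips with 20 to 120 N. Pads are 22 mm wide; open, the fingers measure 114 mm over their backs; the gripper's body (76 mm by 85 mm) begins 54 mm behind the grasp point. The pads swing forward as they close: fully open they stand 13 mm farther back than shut.
Start: joints at [-1.338, 0.383, 0.044, 1.598, -0.018, 1.161, -0.05], TCP at [0.211, 0.615, 0.245] pointing down, gripper open.
Joint ranges: [-2.61, 2.61], [-0.41, 2.15], [-1.48, 1.57], [0, 2.5], [-1.57, 4.71], [0.05, 1.97], [-2.85, 2.85]. Speed limits (rad/s): [2.79, 2.79, 3.14, 3.14, 3.14, 3.14, 3.14].

### API

Orientations are given as a rotation vector (axis times angle).
In Python, from station import readout, viewer, arm gives the robot as it stands.
- The arm moves only by the tool apply_moves, never from a script. Its argument "targets" is a list of rows, each a list of 7 numbers: the gripper command: -1 is shut, 1 is fully open, values between are in proportion, then the shift along the tool's x, y, z in units of 400 mm (1.0 is 400 mm), then the turn, a rotation vector about the tool's x, y, z in units of 2 rad (1.0 is 2 rad). A call has 1 to 20 rows; each row is the pose to reach, as a shift and turn from the pose commanded when the call began, along the tool's axes at that moment; what a row does not reach only later rows make up. A row lasts 1/12 s, in which the tool goes at most 41.7 mm and 7.16 degrees, less where a joint would pass 70% of its speed; a pose out of reach is approached as far as the arm can. A call with a number of a shift or a turn outside -1 to 1 is refused whole. A call with a gripper value outside its range is refused whole. The fingers move at their own pace and stop on an object; "grip_force" is the grip in N (left out, the last holds). Time passes only in rows, so rows that repeat a pose let the fingers close. It gives the time, the measured TCP pose, the force, the opening and the grip force at its end, in the units of the state.
- readout.state(): the state, without advancing time (a new reading comes with each control period).
- viewer.get_image(name): name is "scene" or "top"; returns a dict with "color" (420x560x3 uint8, red, green, blue), "fx", "fy", "cx", "cy" (pixels), "world_to_cam" (4x4, takes a point from world to camera coordinates). Camera axes: x right, y down, z forward; pixel columns grow to the right and rows downward; lengths in m; the calibration is good to about 2 mm. A picture is of the moment at which its call begins. There is no depth.
- arm.sign_off(): hands the job in; it is judged then, once.
The state is a dict: "time": time; "joints": joint angles; "qd": joint speeds; "tau": joint torques, N m; "position": TCP position; "orientation": TCP orientation; "wrist_force": force on the tool from outside, world axes, zero at the start; "wrist_torque": the same for the moment, N m; "gripper_width": finger opening in m; "gripper_force": force on a finger pad.
Only numpy, scipy, OpenCV 4.12 (cv2) and the standard library are available. Lean on these libraries where they do the work, as an engineer would, in place of code of your own. Each camera call takes 0.05 s, during which the arm holds its last target. There are 200 camera calls.

## Working session

There is one attempt and no reset: what is moved stays moved. The work goes in short steps, Python scripts to look and compute and a tool call to move; the robot and the scene stay as the last step left them, time stands still between calls to the robot, and variables do not carry over. Pictures are saved under pics/ and viewed, at most 10 in all, crops included, and the job is handed in when it is done.

Besides the shell and the picture viewer there is one more tool, called after "Emit:" as a command line: name --pt "numbers of a row" for each row, then --argument value for the rest. apply_moves: Moves the arm, as the interface text tells. Its arguments: {"type":"object","properties":{"targets":{"type":"array","items":{"type":"array","items":{"type":"number"}}},"grip_force":{"type":"number"}},"required":["targets"]}

```bash
mkdir -p pics; cat > h.py <<'E'
import numpy as np, cv2
from station import readout, viewer, arm
def get(n,save=None):
    d=viewer.get_image(n)
    if save: cv2.imwrite(f'pics/{save}.png',cv2.cvtColor(d['color'],cv2.COLOR_RGB2BGR))
    return d
def ray(d,u,v,z):
    T=np.array(d['world_to_cam']);R=T[:3,:3];c=-R.T@T[:3,3]
    r=R.T@np.array([(u-d['cx'])/d['fx'],(v-d['cy'])/d['fy'],1])
    return c+r*(z-c[2])/r[2]
def proj(d,p):
    T=np.array(d['world_to_cam']);q=T[:3,:3]@np.array(p)+T[:3,3]
    return np.array([d['fx']*q[0]/q[2]+d['cx'],d['fy']*q[1]/q[2]+d['cy']])
E
python3 - <<'E'
from h import *
for n in('scene','top'):
    d=get(n,n+'0');T=np.array(d['world_to_cam']);print(n,d['fx'],-T[:3,:3].T@T[:3,3],T[2,:3])
s=readout.state();print(s['time'],s['position'],s['orientation'])
E
```

```text
scene 385.5801068819012 [-0.06135747 -0.60783481  0.8904855 ] [ 0.49509289  0.44286415 -0.74749874]
top 442.90398675241306 [ 0.29471903 -0.10855171  1.08361379] [ 0.16727235 -0.01769992 -0.98575183]
0.1 [0.21086212 0.61397485 0.24400982] [-0.5171357  -3.09846525  0.00372989]
```

View pics/scene0.png

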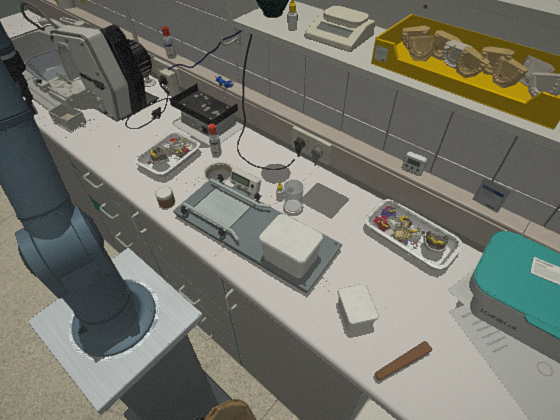

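View pics/top0.png

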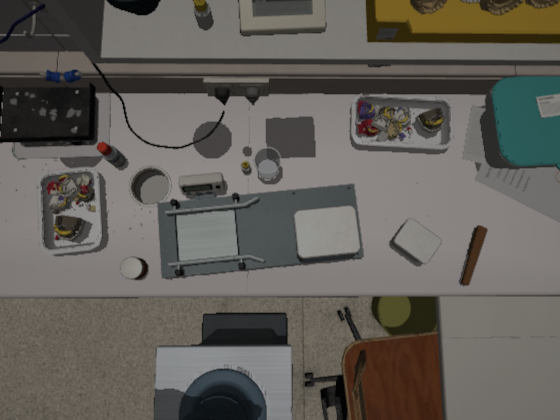

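Top view: two white boxes, at (327,232) on the deck and at (417,241) on the worktop. The one on the deck before the lane is larger and has a lid, so it fits the description. Rails are at about (210,208) and (215,262), the plate at (207,236), beaker (267,165), dropper (246,167) and jar (133,268). I'll confirm the box in an enlarged crop while measuring.

```bash
cat >> h.py <<'E'
def deckmask(d):
    c=d['color'].astype(int);return c
def lid(d,roi,z,thr):
    x0,y0,x1,y1=roi
    g=d['color'].min(axis=2)
    m=np.zeros(g.shape,np.uint8);m[y0:y1,x0:x1]=(g[y0:y1,x0:x1]>thr)*255
    m=cv2.morphologyEx(m,cv2.MORPH_OPEN,np.ones((3,3)))
    k=max(cv2.findContours(m,cv2.RETR_EXTERNAL,cv2.CHAIN_APPROX_NONE)[0],key=cv2.contourArea)
    P=np.array([ray(d,u,v,z)[:2] for u,v in k[:,0].astype(float)])
    return k,cv2.minAreaRect((P*1000).astype(np.float32))
E
python3 - <<'E'
from h import *
d=get('top')
for z,t in((.122,110),(.122,130),(.122,150)):
    k,r=lid(d,(280,195,375,270),z,t);print(t,r,cv2.boundingRect(k))
for u,v in((158,204),(351,186),(362,260),(165,277)): print(ray(d,u,v,.03)[:2])
im=cv2.cvtColor(d['color'],cv2.COLOR_RGB2BGR)[150:290,110:380]
cv2.imwrite('pics/c1.png',cv2.convertScaleAbs(cv2.resize(im,None,fx=2.96,fy=2.96,interpolation=cv2.INTER_CUBIC),alpha=1.4))
E
```

```text
110 ((407.0979309082031, -231.40182495117188), (102.41826629638672, 134.37896728515625), 5.471197605133057) (295, 206, 65, 51)
130 ((407.0606689453125, -231.3712921142578), (99.4041748046875, 131.70896911621094), 5.673267841339111) (295, 207, 64, 50)Traceback (most recent call last):
  File "<stdin>", line 4, in <module>
  File "h.py", line 21, in lid
    k=max(cv2.findContours(m,cv2.RETR_EXTERNAL,cv2.CHAIN_APPROX_NONE)[0],key=cv2.contourArea)
ValueError: max() iterable argument is empty
```

```bash
python3 - <<'E'
from h import *
d=get('top')
im=cv2.cvtColor(d['color'],cv2.COLOR_RGB2BGR)
for u,v in((158,204),(351,186),(362,260),(165,277)): print(ray(d,u,v,.03)[:2]*1000, im[(v+236)//2 if 0 else v,u])
print(im[200,270],im[220,270],im[285,270],im[190,330],im[170,320])
hsv=cv2.cvtColor(im,cv2.COLOR_BGR2HSV);print(hsv[225,275],hsv[285,270],hsv[175,320],hsv[235,205])
cv2.imwrite('pics/c1.png',cv2.convertScaleAbs(cv2.resize(im[150:290,110:380],None,fx=2.96,fy=2.96,interpolation=cv2.INTER_CUBIC),alpha=1.4))
E
```

```text
[483.6808378  161.66270868] [79 79 74]
[ 527.62674353 -305.44896472] [76 74 70]
[ 347.92835289 -325.86578146] [128 130 135]
[310.05191121 138.29173407] [63 63 61]
[81 80 74] [82 81 77] [125 127 132] [76 75 70] [134 136 142]
[100  18  84] [  9  14 132] [  4  13 141] [ 70  12 131]
```

View pics/c1.png

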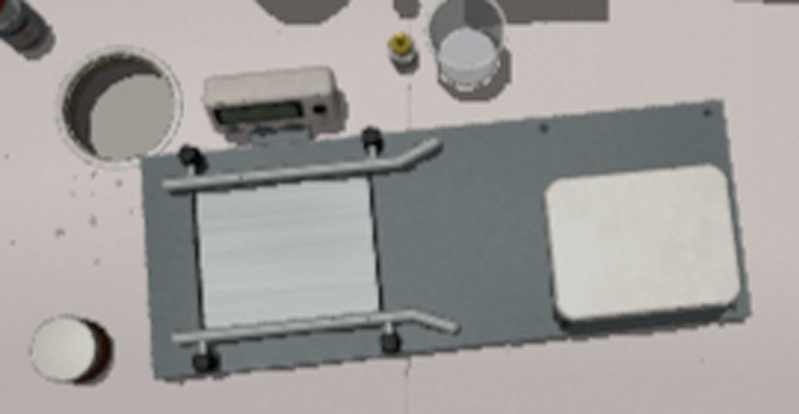

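Crop confirms: the white box at crop (645,243) on the deck is the larger one (≈105×137 mm measured). Rails run at crop (300,175) and (300,330), the plate at (290,255). Now I'll measure the weigher pose from the deck mask.

```bash
cat >> h.py <<'E'
def W(): 
    return np.load('w.npy')  # x,y,angle of weigher +y axis from world +y
def toW(p):
    x,y,a=W();c,s=np.cos(a),np.sin(a)
    return np.array([[c,s],[-s,c]])@(np.array(p[:2])-[x,y])
def fromW(p):
    x,y,a=W();c,s=np.cos(a),np.sin(a)
    return np.array([[c,-s],[s,c]])@np.array(p)+[x,y]
E
python3 - <<'E'
from h import *
d=get('top');c=d['color'].astype(int)
m=((c[...,2]>c[...,0]+1)&(c[...,0]>55)).astype(np.uint8)*255
m[:170]=0;m[290:]=0;m[:,:145]=0;m[:,375:]=0
m=cv2.morphologyEx(m,cv2.MORPH_OPEN,np.ones((3,3)))
k=max(cv2.findContours(m,cv2.RETR_EXTERNAL,cv2.CHAIN_APPROX_NONE)[0],key=cv2.contourArea)[:,0].astype(float)
P=np.array([ray(d,u,v,.03)[:2] for u,v in k])*1000
print(cv2.minAreaRect(P.astype(np.float32)))
ang=np.radians(5.5)  # robust line fits per side
ce=P.min(0)/2+P.max(0)/2
for it in range(3):
    ex=np.array([np.cos(ang),np.sin(ang)]);ey=np.array([-ex[1],ex[0]])
    a=(P-ce)@ex;b=(P-ce)@ey
    L={}
    for n,s,u,h in(('far',a,b,90),('near',-a,b,90),('left',b,a,240),('right',-b,a,240)):
        w=(abs(u)<(200 if h==90 else 70))
        sel=w&(s>np.percentile(s[w],100)-25)&(s>h-12)&(s<h+12)
        f=np.polyfit(u[sel],s[sel],1)
        r=abs(np.polyval(f,u[sel])-s[sel])<2
        L[n]=np.polyfit(u[sel][r],s[sel][r],1)
    print({n:v.round(4) for n,v in L.items()},ang)
    ce=ce+ex*(L['far'][1]-L['near'][1])/2+ey*(L['left'][1]-L['right'][1])/2
    ang+= -(L['far'][0]-L['near'][0])/2*1.0
print(ce,np.degrees(ang))
np.save('w.npy',[ce[0]/1000,ce[1]/1000,ang])
# overlay check
im=cv2.cvtColor(d['color'],cv2.COLOR_RGB2BGR);S=3
im=cv2.convertScaleAbs(cv2.resize(im,None,fx=S,fy=S),alpha=1.4)
def pl(pts,z,col):
    q=np.array([proj(d,[*fromW(p),z]) for p in pts])*S+S/2-.5
    cv2.polylines(im,[q.round().astype(int)],True,col,1)
R=lambda x0,x1,y0,y1:[(x0,y0),(x1,y0),(x1,y1),(x0,y1)]
pl(R(-.09,.09,-.24,.24),.03,(0,0,255));pl(R(-.058,.058,.057,.197),.03,(0,255,0));pl(R(-.061,.061,.03,.215),.055,(255,0,0))
_,r=lid(d,(280,195,375,270),.122,110);p=np.array(r[0])/1000;print('box W',toW(p),'ang',r[2])
cv2.imwrite('pics/c2.png',im[450:870,420:1120])
E
```

```text
((430.11279296875, -174.82162475585938), (178.17494201660156, 291.6983642578125), 5.771466255187988)Traceback (most recent call last):
  File "<stdin>", line 18, in <module>
    raise TypeError("expected non-empty vector for x")
TypeError: expected non-empty vector for x
```

```bash
cat > ov.py <<'E'
from h import *
def overlay(d,name,S=3):
    im=cv2.cvtColor(d['color'],cv2.COLOR_RGB2BGR)
    im=cv2.convertScaleAbs(cv2.resize(im,None,fx=S,fy=S),alpha=1.4)
    def pl(pts,z,col):
        q=np.array([proj(d,[*fromW(p),z]) for p in pts])*S+S/2-.5
        cv2.polylines(im,[q.round().astype(int)],True,col,1)
    R=lambda x0,x1,y0,y1:[(x0,y0),(x1,y0),(x1,y1),(x0,y1)]
    pl(R(-.09,.09,-.24,.24),.03,(0,0,255));pl(R(-.058,.058,.057,.197),.03,(0,255,0));pl(R(-.061,.061,.03,.215),.055,(255,0,0))
    cv2.imwrite(f'pics/{name}.png',im[450:870,420:1120])
E
python3 - <<'E'
from ov import *
d=get('top');c=d['color'].astype(int)
m=((c[...,2]>c[...,0]+1)&(c[...,0]>50)).astype(np.uint8)*255
m[:180]=0;m[290:]=0;m[:,:152]=0;m[:,375:]=0
m=cv2.morphologyEx(m,cv2.MORPH_OPEN,np.ones((3,3)))
ks=[k[:,0] for k in cv2.findContours(m,cv2.RETR_EXTERNAL,cv2.CHAIN_APPROX_NONE)[0] if cv2.contourArea(k)>60]
print([ (len(k),k.min(0),k.max(0)) for k in ks])
P=np.array([ray(d,u,v,.03)[:2] for u,v in np.vstack(ks).astype(float)])*1000
r=cv2.minAreaRect(P.astype(np.float32));print(r)
np.save('w.npy',[r[0][0]/1000,r[0][1]/1000,np.radians(r[2])])
overlay(d,'c2')
_,r=lid(d,(280,195,375,270),.122,110);p=np.array(r[0])/1000;print('box W',toW(p),'ang',r[2])
E
```

```text
[(124, array([184, 261], dtype=int32), array([238, 275], dtype=int32)), (201, array([158, 202], dtype=int32), array([176, 277], dtype=int32)), (126, array([180, 194], dtype=int32), array([234, 208], dtype=int32)), (470, array([236, 185], dtype=int32), array([356, 268], dtype=int32))]
((426.18536376953125, -82.16549682617188), (189.75230407714844, 476.78155517578125), 5.72626256942749)
box W [-0.03400162 -0.14662057] ang 5.403838157653809
```

View pics/c2.png

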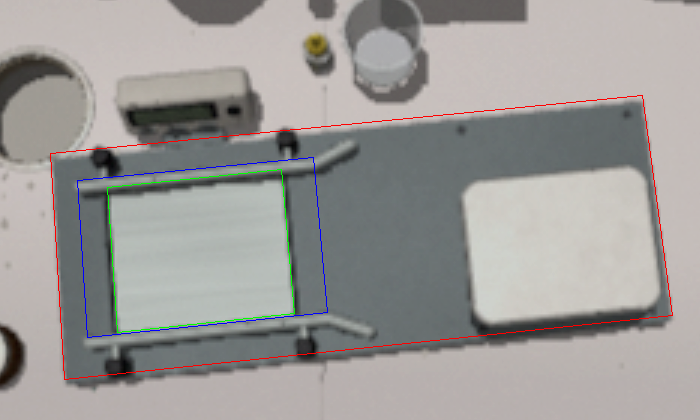

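Overlay: the red and blue frames sit about 5 mm too far towards the back, because the display bracket widened the mask. I'll refine with gradient profiles across the deck edges, the plate ends and the rails' outer edges.

```bash
cat > ref.py <<'E'
from ov import *
def edges(d,axis,off,z,ss,sign,win=.010):
    g=cv2.GaussianBlur(cv2.cvtColor(d['color'],cv2.COLOR_RGB2GRAY),(0,0),.7).astype(np.float32)
    t=np.arange(-win,win+1e-9,.0005);o=[]
    for s in ss:
        uv=np.array([proj(d,[*fromW((off+q,s) if axis==0 else (s,off+q)),z]) for q in t],np.float32)
        v=cv2.remap(g,uv[:,0:1],uv[:,1:2],cv2.INTER_LINEAR)[:,0]
        gr=sign*np.gradient(v);i=gr.argmax();o.append(t[i])
    o=np.array(o);ss=np.array(ss);k=abs(o-np.median(o))<.004
    f=np.polyfit(ss[k],o[k],1);k2=abs(np.polyval(f,ss)-o)<.0015
    if k2.sum()>4:f=np.polyfit(ss[k2],o[k2],1)
    return f,np.polyval(f,ss.mean()),k2.mean()
E
python3 - <<'E'
from ref import *
d=get('top');L=np.linspace
for it in range(2):
    r={}
    r['deckfar']=edges(d,0,.09,.03,L(-.2,-.0,20),1)
    r['decknear']=edges(d,0,-.09,.03,L(-.22,.22,30),-1)
    r['railfar']=edges(d,0,.066,.05,L(.07,.13,15),-1)
    r['railnear']=edges(d,0,-.066,.05,L(.09,.18,15),1)
    r['end']=edges(d,1,.24,.03,L(-.08,.08,15),1)
    r['start']=edges(d,1,-.24,.03,L(-.08,.08,15),1 if 0 else -1)
    r['plate0']=edges(d,1,.057,.0295,L(-.045,.045,15),1)
    r['plate1']=edges(d,1,.197,.0295,L(-.045,.045,15),-1)
    for n,(f,m,k) in r.items(): print(n,f[0].round(4),'off mm',(m*1000).round(2),k)
    if it==0:
        w=W();dx=np.mean([r[n][1] for n in('deckfar','decknear','railfar','railnear')]);dy=np.mean([r[n][1] for n in('end','plate0','plate1')])
        a=np.mean([r[n][0][0] for n in('decknear','deckfar')])
        p=fromW((dx,dy));np.save('w.npy',[*p,w[2]-a]);print(dx,dy,a,W())
overlay(d,'c3')
E
```

```text
deckfar 0.0029 off mm -5.52 1.0
decknear 0.0006 off mm -7.64 0.9
railfar -0.0029 off mm -5.97 1.0
railnear -0.0017 off mm -2.23 1.0
end -0.0061 off mm -0.57 0.9333333333333333
start -0.0032 off mm -0.15 0.9333333333333333
plate0 0.0078 off mm 0.24 0.8666666666666667
plate1 -0.012 off mm -0.6 0.8666666666666667
-0.005341950410848089 -0.0003099212446619896 0.0017533430306495392 [ 0.42090099 -0.08300687  0.09818879]
deckfar 0.0022 off mm 0.23 0.9
decknear -0.0012 off mm -2.08 0.8666666666666667
railfar 0.0083 off mm -0.85 0.9333333333333333
railnear 0.0014 off mm 2.8 1.0
end 0.0005 off mm -0.17 1.0
start 0.0008 off mm 0.47 1.0
plate0 -0.0119 off mm 0.5 1.0
plate1 -0.0069 off mm -0.4 1.0
```

View pics/c3.png

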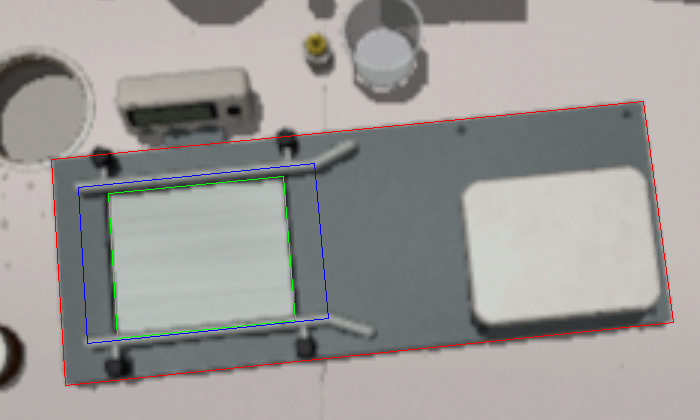

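Overlay now fits deck, plate ends and rails to about 1–2 mm. The box is nearly straight but about 3 cm off toward the near side. Plan: side-push it to x=0 with two fingers, then end-push it along +y. Next is a helper that converts world poses to move rows.

```bash
cat > mv.py <<'E'
from ref import *
from scipy.spatial.transform import Rotation as R
def rows(*poses):   # each (x,y,z,yaw_deg of tool y in world), tool down
    s=readout.state();p0=np.array(s['position']);R0=R.from_rotvec(s['orientation'])
    print('t',round(s['time'],2),'pos',p0.round(4),'F',np.round(s['wrist_force'],1),'w',round(s['gripper_width'],4),'j',np.round(s['joints'],2))
    for x,y,z,yaw in poses:
        a=np.radians(yaw);ty=np.array([np.cos(a),np.sin(a),0]);tz=np.array([0,0,-1.]);tx=np.cross(ty,tz)
        Rt=R.from_matrix(np.c_[tx,ty,tz])
        sh=R0.inv().apply(np.array([x,y,z])-p0)/.4;tu=(R0.inv()*Rt).as_rotvec()/2
        print(sh.round(4),tu.round(4),'rows',np.ceil(max(np.linalg.norm(sh)*.4/.0417,np.linalg.norm(tu)*2/np.radians(7.16))))
def wp(x,y,z,yaw): return (*fromW((x,y)),z,yaw+np.degrees(W()[2]))  # pose in weigher xy
E
python3 - <<'E'
from mv import *
d=get('top')
_,r=lid(d,(280,195,375,270),.122,110);print('box W',toW(np.array(r[0])/1000),'ang rel',r[2]-np.degrees(W()[2]))
for n,a in(('far x',(0,.025,1)),): pass
print(edges(d,0,.025,.122,np.linspace(-.19,-.10,15),-1,.012),edges(d,0,-.083,.122,np.linspace(-.19,-.10,15),1,.012))
print(edges(d,1,-.076,.122,np.linspace(-.06,.0,15),-1,.012),edges(d,1,-.216,.122,np.linspace(-.06,.0,15),1,.012))
print(wp(-.115,-.146,.104,-90))
rows((.45,.38,.24,30),wp(-.115,-.146,.104,-90))
E
```

```text
box W [-0.02835011 -0.14636074] ang rel -0.2217196849423111
(array([-0.00305556, -0.00217639]), np.float64(-0.001733333333333325), np.float64(1.0)) (array([0.00111111, 0.00242778]), np.float64(0.0022666666666666803), np.float64(1.0))
(array([-0.01125   , -0.00310417]), np.float64(-0.0027666666666666595), np.float64(1.0)) (array([0.00833333, 0.00225   ]), np.float64(0.002000000000000013), np.float64(1.0))
(np.float64(0.3207674470364795), np.float64(-0.23957721448293512), 0.104, np.float64(-84.3741965862674))
t 0.4 pos [0.2111 0.6147 0.2451] F [-0.1 -1.1  0.6] w 0.0851 j [-1.34  0.38  0.04  1.6  -0.02  1.16 -0.05]
[-0.7554 -0.3609  0.0128] [-2.000e-04  1.000e-04  3.582e-01] rows 9.0
[-0.9529 -1.9307  0.3534] [-0.0000e+00  2.0000e-04  1.3563e+00] rows 22.0
```

Emit:
apply_moves --pt "0 -0.755 -0.361 0 0 0 0.358" --pt "0 -0.755 -0.361 0 0 0 0.358" --pt "0 -0.755 -0.361 0 0 0 0.358" --pt "0 -0.755 -0.361 0 0 0 0.358" --pt "0 -0.755 -0.361 0 0 0 0.358" --pt "0 -0.755 -0.361 0 0 0 0.358" --pt "0 -0.755 -0.361 0 0 0 0.358" --pt "0 -0.755 -0.361 0 0 0 0.358" --pt "0 -0.755 -0.361 0 0 0 0.358" --pt "0 -0.755 -0.361 0 0 0 0.358" --pt "0 -0.755 -0.361 0 0 0 0.358"

```text
time: 1.32
position: [0.4498, 0.3802, 0.2454]
orientation: [-1.571, -2.72, -0.001]
wrist_force: [-0.5, 0.8, 0.3]
gripper_width: 0.0428
gripper_force: 0.0
```

```bash
python3 -c "
from mv import *
rows((.47,.02,.24,-30))"
```

```text
t 1.32 pos [0.4498 0.3802 0.2454] F [-0.5  0.8  0.3] w 0.0428 j [-1.03  0.27  0.31  1.76 -0.09  1.12 -0.17]
[-0.8055 -0.4061  0.0127] [-3.000e-04 -4.000e-04  5.233e-01] rows 9.0
```

Emit:
apply_moves --pt "0.4 -0.805 -0.406 0.01 0 0 0.523" --pt "0.4 -0.805 -0.406 0.01 0 0 0.523" --pt "0.4 -0.805 -0.406 0.01 0 0 0.523" --pt "0.4 -0.805 -0.406 0.01 0 0 0.523" --pt "0.4 -0.805 -0.406 0.01 0 0 0.523" --pt "0.4 -0.805 -0.406 0.01 0 0 0.523" --pt "0.4 -0.805 -0.406 0.01 0 0 0.523" --pt "0.4 -0.805 -0.406 0.01 0 0 0.523" --pt "0.4 -0.805 -0.406 0.01 0 0 0.523" --pt "0.4 -0.805 -0.406 0.01 0 0 0.523" --pt "0.4 -0.805 -0.406 0.01 0 0 0.523"

```text
time: 2.23
position: [0.4703, 0.0205, 0.2415]
orientation: [-2.719, -1.572, -0.002]
wrist_force: [-0.7, 0.8, -0.1]
gripper_width: 0.0601
gripper_force: 0.0
```

```bash
python3 -c "
from mv import *
rows(wp(-.11,-.1465,.24,-90))"
```

```text
t 2.23 pos [0.4703 0.0205 0.2415] F [-0.7  0.8 -0.1] w 0.0601 j [-0.75  0.03  0.64  2.04 -0.02  1.07 -0.62]
[-0.7437  0.0111  0.0029] [-4.000e-04 -5.000e-04  4.752e-01] rows 8.0
```

Emit:
apply_moves --pt "0.4 -0.744 0.011 0.003 0 0 0.475" --pt "0.4 -0.744 0.011 0.003 0 0 0.475" --pt "0.4 -0.744 0.011 0.003 0 0 0.475" --pt "0.4 -0.744 0.011 0.003 0 0 0.475" --pt "0.4 -0.744 0.011 0.003 0 0 0.475" --pt "0.4 -0.744 0.011 0.003 0 0 0.475" --pt "0.4 -0.744 0.011 0.003 0 0 0.475" --pt "0.4 -0.744 0.011 0.003 0 0 0.475" --pt "0.4 -0.744 0.011 0.003 0 0 0.475" --pt "0.4 -0.744 0.011 0.003 0 0 0.475" --pt "0.4 -0.744 0.011 0.003 0 0 0.475"

```text
time: 3.15
position: [0.3275, -0.2376, 0.2403]
orientation: [3.137, 0.167, 0.0]
wrist_force: [-0.6, -0.2, 0.2]
gripper_width: 0.0602
gripper_force: 0.0
```

```bash
python3 -c "
from mv import *
rows(wp(-.11,-.1465,.104,-90),wp(-.064,-.1465,.104,-90))
get('scene','s2')"
```

```text
t 3.15 pos [ 0.3275 -0.2376  0.2403] F [-0.6 -0.2  0.2] w 0.0602 j [-0.41 -0.22  0.86  2.19  0.18  1.11 -1.11]
[-0.0049  0.0043  0.3406] [ 0.0001 -0.0001  0.0041] rows 4.0
[0.1101 0.0053 0.3407] [ 0.0001 -0.0001  0.0041] rows 4.0
```

View pics/s2.png

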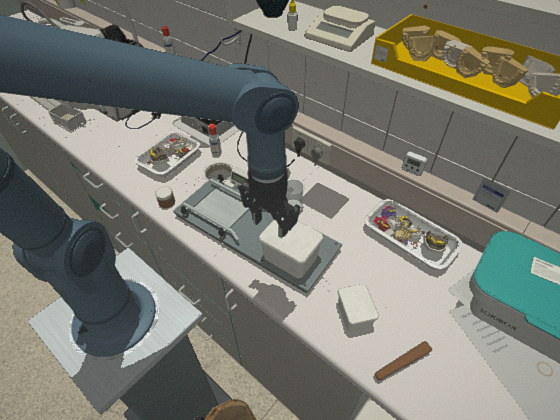

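The gripper is above the box's near side at about (280,215) and clear. I'll descend and push gently along tool +x.

Emit:
apply_moves --pt "0.4 -0.005 0.004 0.34 0 0 0.004" --pt "0.4 -0.005 0.004 0.34 0 0 0.004" --pt "0.4 -0.005 0.004 0.34 0 0 0.004" --pt "0.4 -0.005 0.004 0.34 0 0 0.004" --pt "0.4 -0.005 0.004 0.34 0 0 0.004" --pt "0.4 0.01 0.004 0.34 0 0 0.004" --pt "0.4 0.02 0.004 0.34 0 0 0.004" --pt "0.4 0.03 0.004 0.34 0 0 0.004" --pt "0.4 0.04 0.004 0.34 0 0 0.004" --pt "0.4 0.047 0.004 0.34 0 0 0.004" --pt "0.4 0.054 0.004 0.34 0 0 0.004" --pt "0.4 0.061 0.004 0.34 0 0 0.004" --pt "0.4 0.068 0.004 0.34 0 0 0.004" --pt "0.4 0.075 0.004 0.34 0 0 0.004" --pt "0.4 0.081 0.004 0.34 0 0 0.004" --pt "0.4 0.086 0.004 0.34 0 0 0.004" --pt "0.4 0.09 0.004 0.34 0 0 0.004" --pt "0.4 0.09 0.004 0.34 0 0 0.004" --pt "0.4 0.09 0.004 0.34 0 0 0.004"

```text
time: 4.78
position: [0.3623, -0.2382, 0.1041]
orientation: [3.138, 0.143, 0.001]
wrist_force: [0.6, -0.6, 0.8]
gripper_width: 0.0597
gripper_force: 0.0
```

```bash
python3 -c "
from mv import *
rows(wp(-.064,-.1465,.104,-90))
d=get('top','t3');L=np.linspace
print('tcpW',toW(readout.state()['position']))
print('far lid edge x',[edges(d,0,.04,.122,L(a,b,8),-1,.03)[1]+.04 for a,b in((-.2,-.15),(-.14,-.09))])
print('-y lid edge',[edges(d,1,-.216,.122,L(a,b,8),1,.015)[1]-.216 for a,b in((-.03,0),(.0,.03))])
"
```

```text
t 4.78 pos [ 0.3623 -0.2382  0.1041] F [ 0.6 -0.6  0.8] w 0.0597 j [-0.38  0.26  0.96  2.25 -0.31  0.76 -0.69]
[ 0.0238 -0.0056  0.0003] [ 0.0003 -0.0003 -0.0036] rows 1.0
tcpW [-0.07359321 -0.1486773 ]
far lid edge x [np.float64(0.04287500000000003), np.float64(0.04306250000000003)]
-y lid edge [np.float64(-0.2298), np.float64(-0.2160560344827586)]
```

View pics/t3.png

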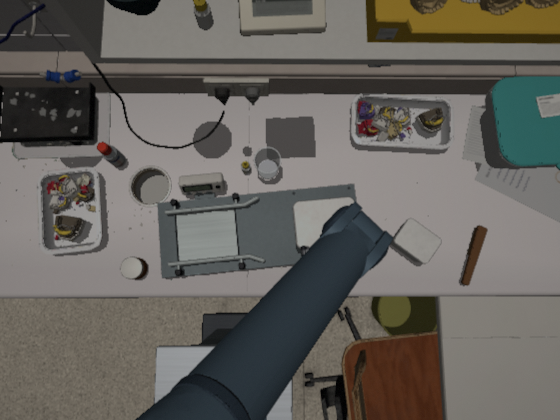

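Box lid far edge at (325,200); it moved about 20 mm and stayed straight. About 9 mm more, then back off and rise.

Emit:
apply_moves --pt "0.4 0.006 0 0 0 0 0" --pt "0.4 0.012 0 0 0 0 0" --pt "0.4 0.018 0 0 0 0 0" --pt "0.4 0.022 0 0 0 0 0" --pt "0.4 0.022 0 0 0 0 0" --pt "0.4 0.01 0 0 0 0 0" --pt "0.4 -0.04 0 0 0 0 0" --pt "0.4 -0.07 0 0 0 0 0" --pt "0.4 -0.07 0 -0.1 0 0 0" --pt "0.4 -0.07 0 -0.2 0 0 0" --pt "0.4 -0.07 0 -0.25 0 0 0" --pt "0.4 -0.07 0 -0.25 0 0 0"

```text
time: 5.83
position: [0.3376, -0.2423, 0.2085]
orientation: [-3.138, -0.143, -0.021]
wrist_force: [0.4, 0.0, 0.2]
gripper_width: 0.0598
gripper_force: 0.0
```

```bash
python3 -c "
from mv import *
rows(wp(0,-.27,.204,0),wp(0,-.27,.204,-180))
"
```

```text
t 5.83 pos [ 0.3376 -0.2423  0.2085] F [0.4 0.  0.2] w 0.0598 j [-0.57 -0.17  1.05  2.21  0.16  1.01 -1.09]
[0.2482 0.2973 0.0144] [ 0.0051 -0.0052 -0.789 ] rows 13.0
[0.2482 0.2973 0.0144] [-0.0052 -0.0051  0.7817] rows 13.0
```

Emit:
apply_moves --pt "0.4 0 0.3 0 0 0 -0.2" --pt "0.4 0 0.3 0 0 0 -0.4" --pt "0.4 0 0.3 0 0 0 -0.6" --pt "0.4 0.248 0.297 0.014 0.005 -0.005 -0.789" --pt "0.4 0.248 0.297 0.014 0.005 -0.005 -0.789" --pt "0.4 0.248 0.297 0.014 0.005 -0.005 -0.789" --pt "0.4 0.248 0.297 0.014 0.005 -0.005 -0.789" --pt "0.4 0.248 0.297 0.014 0.005 -0.005 -0.789" --pt "0.4 0.248 0.297 0.014 0.005 -0.005 -0.789" --pt "0.4 0.248 0.297 0.014 0.005 -0.005 -0.789" --pt "0.4 0.248 0.297 0.014 0.005 -0.005 -0.789" --pt "0.4 0.248 0.297 0.014 0.005 -0.005 -0.789" --pt "0.4 0.248 0.297 0.014 0.005 -0.005 -0.789" --pt "0.4 0.248 0.297 0.014 0.005 -0.005 -0.789" --pt "0.4 0.248 0.297 0.014 0.005 -0.005 -0.789"

```text
time: 7.08
position: [0.4427, -0.3499, 0.1972]
orientation: [-2.097, -2.325, 0.015]
wrist_force: [-0.8, 0.3, -0.4]
gripper_width: 0.0598
gripper_force: 0.0
```

```bash
cat >> mv.py <<'E'
def box(d,yc,ends=False):   # lid edges in W, from the visible parts
    L=np.linspace
    f=edges(d,0,.05,.122,L(yc-.045,yc+.05,15),-1,.02);n=edges(d,0,-.05,.122,L(yc-.045,yc+.05,15),1,.02)
    y1=edges(d,1,yc+.067,.122,L(-.035,.035,12),-1,.015)
    print('far x %.4f sl %.4f ok%.1f| near x %.4f sl %.4f ok%.1f| +y edge %.4f sl %.4f ok%.1f'%(f[1]+.05,f[0][0],f[2],n[1]-.05,n[0][0],n[2],y1[1]+yc+.067,y1[0][0],y1[2]))
    print('x0 %.4f  yc %.4f'%((f[1]+n[1])/2,y1[1]+yc+.067-.0677))
E
python3 -c "
from mv import *
d=get('top','t4');box(d,-.1465)
rows(wp(0,-.27,.104,0),wp(0,-.105,.104,0))
"
```

```text
far x 0.0516 sl 0.0016 ok1.0| near x -0.0520 sl 0.0074 ok0.6| +y edge -0.0791 sl -0.0091 ok1.0
x0 -0.0002  yc -0.1468
t 7.13 pos [ 0.4427 -0.3499  0.1973] F [0.6 0.  0.1] w 0.0598 j [-0.05  0.35  0.77  1.87 -0.27  1.04  0.93]
[-0.0061  0.0143  0.233 ] [-0.0068 -0.0005  0.0028] rows 3.0
[0.4064 0.0166 0.2334] [-0.0068 -0.0005  0.0028] rows 5.0
```

View pics/t4.png

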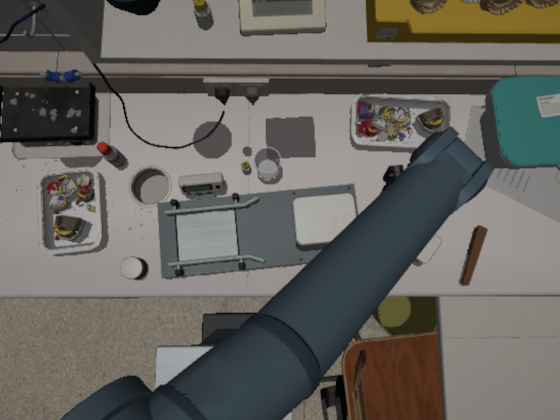

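Lid visible at (325,218), centred in the lane and straight to within about 0.3°. I'll descend and push down the lane.

Emit:
apply_moves --pt "0.4 -0.006 0.014 0.12 -0.007 0 0.003" --pt "0.4 -0.006 0.014 0.233 -0.007 0 0.003" --pt "0.4 -0.006 0.014 0.233 -0.007 0 0.003" --pt "0.4 -0.006 0.014 0.233 -0.007 0 0.003" --pt "0.4 0.03 0.014 0.233 -0.007 0 0.003" --pt "0.4 0.07 0.014 0.233 -0.007 0 0.003" --pt "0.4 0.085 0.015 0.233 -0.007 0 0.003" --pt "0.4 0.1 0.015 0.233 -0.007 0 0.003" --pt "0.4 0.12 0.015 0.233 -0.007 0 0.003" --pt "0.4 0.14 0.015 0.233 -0.007 0 0.003" --pt "0.4 0.16 0.015 0.233 -0.007 0 0.003" --pt "0.4 0.18 0.015 0.233 -0.007 0 0.003" --pt "0.4 0.2 0.015 0.233 -0.007 0 0.003" --pt "0.4 0.22 0.015 0.233 -0.007 0 0.003" --pt "0.4 0.24 0.015 0.233 -0.007 0 0.003" --pt "0.4 0.26 0.015 0.233 -0.007 0 0.003" --pt "0.4 0.28 0.016 0.233 -0.007 0 0.003" --pt "0.4 0.295 0.016 0.233 -0.007 0 0.003" --pt "0.4 0.3 0.016 0.233 -0.007 0 0.003" --pt "0.4 0.3 0.016 0.233 -0.007 0 0.003"

```text
time: 8.8
position: [0.4367, -0.2287, 0.1049]
orientation: [-2.115, -2.322, -0.002]
wrist_force: [0.1, -1.0, 0.0]
gripper_width: 0.0592
gripper_force: 0.0
```

```bash
python3 -c "
from mv import *
d=get('top','t5');print(toW(readout.state()['position']));yc=toW(readout.state()['position'])[1]+.081;box(d,yc)
rows(wp(0,-.07,.104,0))
"
```

```text
[ 0.00135607 -0.14700543]
far x 0.0507 sl 0.0021 ok0.9| near x -0.0615 sl 0.0310 ok0.3| +y edge 0.0035 sl -0.0047 ok1.0
x0 -0.0054  yc -0.0642
t 8.85 pos [ 0.4367 -0.2292  0.105 ] F [-0.3  0.1 -0.1] w 0.0601 j [-0.23  0.34  0.72  2.11 -0.31  0.8   0.78]
[ 0.1925 -0.0044  0.0026] [ 0.0003 -0.0005 -0.0027] rows 2.0
```

View pics/t5.png

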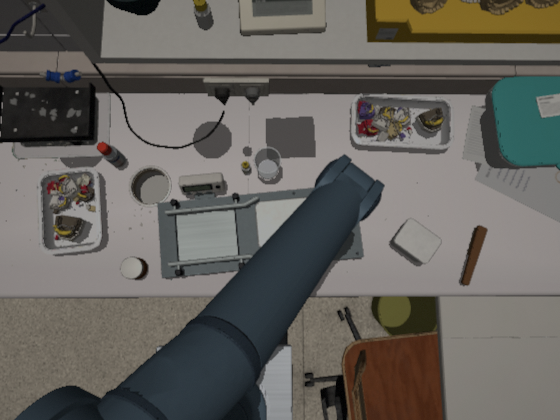

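Lid nose at about (258,215), just at the lane mouth, far edge steady at +51 mm and straight. Continue.

Emit:
apply_moves --pt "0.4 0.01 -0.002 0.002 0 0 -0.002" --pt "0.4 0.025 -0.003 0.002 0 0 -0.002" --pt "0.4 0.042 -0.004 0.002 0 0 -0.002" --pt "0.4 0.06 -0.004 0.002 0 0 -0.002" --pt "0.4 0.08 -0.004 0.002 0 0 -0.002" --pt "0.4 0.1 -0.004 0.002 0 0 -0.002" --pt "0.4 0.12 -0.004 0.002 0 0 -0.002" --pt "0.4 0.14 -0.004 0.002 0 0 -0.002" --pt "0.4 0.16 -0.004 0.002 0 0 -0.002" --pt "0.4 0.18 -0.004 0.002 0 0 -0.002" --pt "0.4 0.2 -0.004 0.002 0 0 -0.002" --pt "0.4 0.22 -0.004 0.002 0 0 -0.002" --pt "0.4 0.238 -0.004 0.002 0 0 -0.002" --pt "0.4 0.25 -0.004 0.002 0 0 -0.002" --pt "0.4 0.25 -0.004 0.002 0 0 -0.002"

```text
time: 10.1
position: [0.4258, -0.1288, 0.1042]
orientation: [-2.109, -2.327, -0.002]
wrist_force: [-0.4, 0.1, 0.3]
gripper_width: 0.0598
gripper_force: 0.0
```

```bash
python3 -c "
from mv import *
d=get('top');t=toW(readout.state()['position']);print(t);box(d,t[1]+.0825)
rows(wp(0,.044,.104,0))
"
```

```text
[ 0.00029915 -0.04668498]
far x 0.0504 sl 0.0117 ok0.6| near x -0.0579 sl -0.0796 ok0.2| +y edge 0.1031 sl 0.0016 ok1.0
x0 -0.0037  yc 0.0354
t 10.15 pos [ 0.4258 -0.1294  0.1042] F [-0.2 -0.  -0.3] w 0.0597 j [-0.45  0.23  0.71  2.22 -0.22  0.76  0.52]
[ 0.2267 -0.0009  0.0007] [ 0.0002 -0.0005 -0.0004] rows 3.0
```

Still centred and straight, with the box at y ≈ 0.035. 91 mm more, slow at the end, then back away.

Emit:
apply_moves --pt "0.4 0.01 0 0 0 0 0" --pt "0.4 0.025 0 0 0 0 0" --pt "0.4 0.042 0 0 0 0 0" --pt "0.4 0.06 0 0 0 0 0" --pt "0.4 0.08 -0.001 0 0 0 0" --pt "0.4 0.1 -0.001 0 0 0 0" --pt "0.4 0.12 -0.001 0 0 0 0" --pt "0.4 0.14 -0.001 0 0 0 0" --pt "0.4 0.16 -0.001 0 0 0 0" --pt "0.4 0.178 -0.001 0 0 0 0" --pt "0.4 0.193 -0.001 0 0 0 0" --pt "0.4 0.205 -0.001 0 0 0 0" --pt "0.4 0.215 -0.001 0 0 0 0" --pt "0.4 0.222 -0.001 0 0 0 0" --pt "0.4 0.227 -0.001 0 0 0 0" --pt "0.4 0.227 -0.001 0 0 0 0" --pt "0.4 0.22 -0.001 0 0 0 0" --pt "0.4 0.18 -0.001 0 0 0 0" --pt "0.4 0.1 -0.001 0 0 0 0" --pt "0.4 0.05 -0.001 0 0 0 0"

```text
time: 11.82
position: [0.4242, -0.1127, 0.1047]
orientation: [2.111, 2.324, 0.002]
wrist_force: [0.1, 0.1, 0.7]
gripper_width: 0.0601
gripper_force: 0.0
```

Emit:
apply_moves --pt "0.4 -0.1 0 -0.1 0 0 0" --pt "0.4 -0.2 0 -0.2 0 0 0" --pt "0.4 -0.5 0 -0.3 0 0 0" --pt "0.4 -0.5 0 -0.3 0 0 0" --pt "0.4 -0.5 0 -0.3 0 0 0" --pt "0.4 -0.5 0 -0.3 0 0 0" --pt "0.4 -0.5 0 -0.3 0 0 0"

```text
time: 12.4
position: [0.4431, -0.3188, 0.2284]
orientation: [2.116, 2.307, -0.002]
wrist_force: [-0.5, -0.2, -0.2]
gripper_width: 0.0599
gripper_force: 0.0
```

```bash
python3 -c "
from mv import *
d=get('top');box(d,.126);L=np.linspace
print(edges(d,1,.126-.067,.121,L(-.035,.035,12),1,.015))
overlay(d,'t7');print(readout.state()['time'],readout.state()['wrist_force'])
"
```

```text
far x 0.0496 sl 0.0129 ok1.0| near x -0.0539 sl 0.0000 ok0.9| +y edge 0.1927 sl -0.0052 ok1.0
x0 -0.0022  yc 0.1250
(array([ 0.00767991, -0.0008891 ]), np.float64(-0.0008890977443608889), np.float64(0.9166666666666666))
12.45 [-0.55708343  0.5939532   0.25430619]
```

View pics/t7.png

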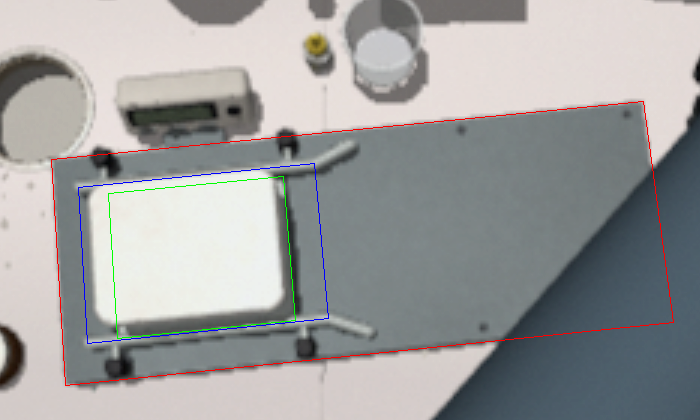

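The box stands between the rails with its lid at crop (190,247), y ≈ 0.125–0.126 and x ≈ -2 mm. The bystanders are unmoved and the arm is clear. Handing in.

```bash
python3 -c "
from station import arm;print(arm.sign_off())"
```

```text
the job is handed in; nothing more can be done
None
```

The plaster box stands on the weighing plate, about 2 mm short of its centre along the lane and about 2 mm off to the near side, and straight to under a degree. The arm is clear, and the job was handed in at about 12.5 s; no verdict came back.

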